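# Stand the shower cap case in the rack and close the divider

### The arm

A 7-joint arm with a two-finger parallel gripper is mounted at the origin on the work surface. World frame = base frame: x ahead of the robot, y to its left, z up, the work surface at z = 0. Lengths are in m, angles in rad, forces in N, time in s.
With the tool pointing down it reaches from about 0.4 to 0.875 m from the base axis. Payload 19.3 kg.
Tool frame: the origin (TCP) lies midway between the tips of the shut fingers; the grasp point (between the pads) lies 19 mm behind it; x points along the fingers, y is the direction in which the jaws open and shut, and the axes are right-handed (so a half turn about x gives the same grasp; the last joint's range is limited). The gripper opens to 85 mm and grips with 20 to 120 N. Pads are 22 mm wide; open, the fingers measure 114 mm over their backs; the gripper's body (76 mm by 85 mm) begins 54 mm behind the grasp point. The pads swing forward as they close: fully open they stand 13 mm farther back than shut.
Start: joints at [-1.417, 0.521, -0.036, 1.599, 0.021, 1.021, -0.113], TCP at [0.139, 0.609, 0.231] pointing down, gripper open.
Joint ranges: [-2.91, 2.91], [-0.3, 2.13], [-1.5, 1.42], [0.17, 2.43], [-1.26, 4.41], [0.16, 1.93], [-2.52, 2.52]. Speed limits (rad/s): [1.89, 1.89, 2.39, 2.39, 3.01, 3.01, 3.01].

### API

Orientations are given as [roll, pitch, yaw] about the fixed x, y, z axes, in that order (R = Rz(yaw) Ry(pitch) Rx(roll)).
In Python, from workcell import bot gives the robot as it stands. The module is installed in compiled form; this text tells all that it offers.
- The arm moves only by the tool servo_tool, never from a script. Its argument "targets" is a list of rows, each an object of numbers: "x", "y", "z": the shift along the tool's x, y, z as a fraction of full scale; "wx", "wy", "wz": the turn, a rotation vector about the tool's x, y, z as a fraction of full scale. A call has 1 to 12 rows; each row is the pose to reach, as a shift and turn from the pose measured when the call began, along the tool's axes at that moment, turning the shorter way round; what a row does not reach only later rows make up. Full scale, the value 1, is 40 cm for a shift and 360 degrees for a turn. A row lasts 1/8 s, in which the tool goes at most 62.5 mm and 10.7 degrees, less where a joint would pass 70% of its speed; a pose out of reach is approached as far as the arm can. A call with a number of a shift or a turn outside -1 to 1 is refused whole. A call with a gripper value outside its range is refused whole. "grip" is the gripper command: -1 is shut, 1 is fully open, values between are in proportion, set as the call begins (left out, the last holds). The fingers move at their own pace and stop on an object; "squeeze" is the grip in N (left out, the last holds). Time passes only in rows, so rows that repeat a pose let the fingers close. It gives the time, the measured TCP pose, the force and the opening at its end, in the units of the state.
- bot.observe(): the state, without advancing time (a new reading comes with each control period).
- bot.grab_frame(name): name is "scene" or "side" or "wrist"; returns (picture, depth): 384x512x3 uint8, red, green, blue; 384x512 float32, m along the optical axis (not along the pixel's ray), 0 where there is no reading.
- bot.get_calibration(name): a dict with "intrinsics" (3x3 intrinsics, pixels), "R" (3x3) and "t" (3): a world point X has camera coordinates R X + t. Camera axes: x right, y down, z forward; pixel columns grow to the right and rows downward; lengths in m; the calibration is good to about 2 mm. The wrist camera is an equidistant fisheye: a pixel r from the principal point sees the ray r / f radians off the axis. A picture is of the moment at which its call begins: read the wrist's pose just before it. get_calibration takes no time and is no camera call; for the wrist camera it gives the pose at the moment of the call.
- bot.job_done(): hands the job in, once; it reports no verdict.
Trained networks look in the newest picture that a camera, given by its name, has taken for a name from the list of things; names that differ only in an ending like _2 or _b are one class to them, and where a whole thing is asked for, a point or a joint stands for the part that bears it (a point fixed in the world has none). Each returns a list of dicts, best first, with "confidence" (0 to 1); they miss things now and then, are a little off and sometimes report something else, mostly with a low value. They report only what shows in the picture. A call takes as long as a camera call. They do not tell look-alikes from the thing itself.
- bot.trace(camera, target): "mask" (384x512 bool, what is visible of it) and "pixel" ([column, row] in pixels, amid what is visible of it).
The state is a dict: "clock": time; "qpos": joint angles; "qd": joint speeds; "joint_efforts": joint torques, N m; "position": TCP position; "tool_rot": TCP orientation; "force": force on the tool from outside, world axes, zero at the start; "moment": the same for the moment, N m; "grip_width": finger opening in m.
Only numpy, scipy, OpenCV 4.12 (cv2) and the standard library are available. Lean on these libraries where they do the work, as an engineer would, in place of code of your own. Each camera call takes 0.05 s, during which the arm holds its last target. There are 200 camera calls.

### The job

Stand the flat shower cap case upright on one of its short edges on the floor of the white rack, between the end plate and the sliding divider, with its broad faces towards these two, and let go of it while the divider is still well clear of it. Then slide the divider up to the case until it holds the case snugly against the end plate. Leave the other things on the counter where they are.

Things in the scene. Friction and masses are not known exactly. Their poses are not given: they have to be found in the camera images.
- case: Shower cap case: flat white hard-plastic box with a thin grey seam and a grey round outline on its lid, 110 (its x) x 62 (its y) x 28 mm (its z), about 120 g, closed and rigid, lying flat on the counter. Origin: centre of its underside (62 x 110 face). To stand on a short edge its x axis must become vertical (either end down).
- case_mid (a point): Centre of the case, 14 mm above case along the case's z; 55 mm above the rack floor when the case stands there. Axes as the case.
- rack: White plastic rack fixed to the counter, 200 (x) x 120 (y) x 8 mm base. Origin: centre of its underside, z up. Its x axis points from the divider to the end plate, roughly towards the robot's left. Floor top at z = 8 mm; an end plate, 110 wide, rises to z = 93 mm with its inner face at x = +87 mm. Low rails (to z = 16 mm) run along both sides at y = +-56 mm.
- divider (a joint): Position of the upright white divider panel (8 thick in x, 90 wide in y, top edge at rack z = 69 mm) which slides along the rack's x with about 1.5 N of friction and stays where it is left. Value in m: at 0 its inner face is at rack x = -65 mm; it grows towards the end plate, so the clear gap to the end plate is 0.152 m minus the value (case 28 mm thick: snug at 0.124).
- divider_push (a point): Centre of the divider's outer face (the face away from the end plate, where it can be pushed), 44 mm above the counter; axes as the rack.
- hairbrush: Purple hairbrush lying bristles up, about 195 x 58 x 38 mm; origin on its underside. Bystander.
- comb: Steel comb lying flat, 170 x 34 x 5 mm; origin centre of its underside. Bystander.
- roller_a: Grey ribbed hair roller standing on end, 38 mm across, 65 mm tall; origin centre of its underside. Bystander, nearer the robot of the two.
- roller_b: Grey ribbed hair roller like the other one, further back. Bystander.
- compact: Round flat black powder compact, 64 mm across, 16 mm high; origin centre of its underside. Bystander.
- cream_jar: Small amber glass jar with white cap, 60 mm across, 55 mm tall; origin centre of its underside. Bystander.
- tooth_mug: White ceramic tumbler, 68 mm across, 90 mm tall; origin centre of its underside. Bystander.
Not all that is in view belongs to the job. What is shaped like the case but blue is not meant. Leave any green look-alike of the rack alone.

How it is judged:
On the way:
1. the case stands upright on a short edge on the rack floor, broad faces towards end plate and divider, let go and at rest, while the divider is still clear of it (gap to the end plate over 47 mm) (angle between the x axis of case and the z axis of rack, either way round below 0.12 rad and angle between the z axis of case and the x axis of rack, either way round below 0.3 rad and x of case_mid in the frame of rack between -0.06 and 0.08 m and y of case_mid in the frame of rack between -0.027 and 0.027 m and z of case_mid in the frame of rack between 0.058 and 0.068 m and contact force between the fingers and case below 0.2 N and linear speed of case below 0.03 m/s and value of joint divider below 0.105 m), for 0.3 s.
At the end, for the whole second after the job is handed in: The case stands on a short edge on the rack floor, long axis within 0.12 rad of vertical, within 27 mm of the rack's middle line, broad faces to end plate and divider, released and at rest; at most 4 mm of play is left between end plate, case and divider (angle between the x axis of case and the z axis of rack, either way round below 0.12 rad and angle between the z axis of case and the x axis of rack, either way round below 0.3 rad and x of case_mid in the frame of rack between -0.06 and 0.08 m and y of case_mid in the frame of rack between -0.027 and 0.027 m and z of case_mid in the frame of rack between 0.058 and 0.068 m and contact force between the fingers and case below 0.2 N and linear speed of case below 0.03 m/s and x of case_mid in the frame of rack above 0.065 m and value of joint divider above 0.12 m and velocity of joint divider below 0.01 m/s); the robot touches nothing.
It fails at once if a bystander is moved by more than 30 mm (distance of any of hairbrush, comb, roller_a, roller_b, compact, cream_jar, tooth_mug from where it was at the start of the episode above 0.03 m).
It also fails if it takes over 64 s, if anything falls off the work surface, if the arm or the gripper's body presses on something with over 40 N, if the wrist force passes 120 N, or if a joint passes its speed limit or range.

## Working session

There is one attempt and no reset: what is moved stays moved. The work goes in short steps, Python scripts to look and compute and a tool call to move; the robot and the scene stay as the last step left them, time stands still between calls to the robot, and variables do not carry over. Pictures are saved under pics/ and viewed, on a budget of 10 in all, crops included, one or two more only if the job needs it, and the job is handed in when it is done.

Besides the shell and the picture viewer there is one more tool, called after ">>>" in YAML: its name, and indented under it one key for each argument. servo_tool: Moves the arm, as the interface text tells. Shift numbers are shares of 40 cm and turn numbers shares of 360 degrees, none past 1 either way. Its arguments: {"type":"object","properties":{"targets":{"type":"array"},"grip":{"type":"number"},"squeeze":{"type":"number"}},"required":["targets"]}

```bash
mkdir -p pics; cat > h.py <<'E'
import numpy as np, cv2
from workcell import bot
from scipy.spatial.transform import Rotation as Ro
def cloud(name, depth, mask=None):
    c=bot.get_calibration(name);K=np.array(c["intrinsics"]);R=np.array(c["R"]);t=np.array(c["t"])
    m=depth>0
    if mask is not None: m&=mask
    v,u=np.nonzero(m);d=depth[v,u]
    x=(u-K[0,2])/K[0,0];y=(v-K[1,2])/K[1,1]
    if name=="wrist":
        r=np.hypot(x,y);s=np.where(r>1e-6,np.tan(r)/np.maximum(r,1e-9),1);x,y=x*s,y*s
    P=np.stack([x*d,y*d,d],1)
    return (P-t)@R, u, v
def snap(name,fn=None):
    p,d=bot.grab_frame(name)
    if fn: cv2.imwrite("pics/"+fn,cv2.cvtColor(p,cv2.COLOR_RGB2BGR))
    return p,d
def box(P):
    r=cv2.minAreaRect((P[:,:2]*1000).astype(np.float32)); return np.round(r[0],1),np.round(r[1],1),round(r[2],1)
E
python3 - <<'E'
from h import *
s=bot.observe();print({k:np.round(v,3) for k,v in s.items()})
a,da=snap("scene");b,db=snap("side")
cv2.imwrite("pics/a.png",cv2.cvtColor(cv2.resize(np.vstack([a,b]),(400*1,600)),cv2.COLOR_RGB2BGR))
cv2.imwrite("pics/scene0.png",cv2.cvtColor(cv2.resize(a,(800,600)),cv2.COLOR_RGB2BGR))
cv2.imwrite("pics/side0.png",cv2.cvtColor(cv2.resize(b,(800,600)),cv2.COLOR_RGB2BGR))
for cam,d in(("scene",da),("side",db)):
  for n in("case","rack","divider"):
    for r in bot.trace(cam,n):
        P,u,v=cloud(cam,d,r["mask"])
        print(cam,n,round(r["confidence"],2),np.round(r["pixel"]),r["mask"].sum(),np.round(np.median(P,0),3) if len(P) else None, box(P) if len(P)>5 else'')
E
```

```text
{'clock': np.float64(0.0), 'qpos': array([-1.417,  0.522, -0.036,  1.6  ,  0.021,  1.021, -0.113]), 'qd': array([-0.001,  0.   ,  0.002, -0.   ,  0.   ,  0.001, -0.001]), 'joint_efforts': array([-0.0000e+00, -9.2712e+01,  1.9800e+00, -3.6994e+01,  1.8000e-02,
        8.0000e-03, -0.0000e+00]), 'position': array([0.139, 0.609, 0.231]), 'tool_rot': array([-1.482,  1.57 , -1.706]), 'force': array([-0.921, -0.474,  0.006]), 'moment': array([-0.006, -0.061,  0.057]), 'grip_width': np.float64(0.085)}
scene case 0.94 [238. 175.] 656 [0.432 0.152 0.026] (array([406. , 171.3]), array([110., 103.]), 67.8)
scene case 0.65 [286. 182.] 778 [0.574 0.174 0.026] (array([561.6, 210.1]), array([152.3,  91.3]), 72.6)
scene rack 0.83 [209. 273.] 5016 [ 0.546 -0.197  0.009] (array([ 524.3, -189.3]), array([233., 157.]), 80.6)
scene rack 0.7 [109. 253.] 4332 [ 0.308 -0.268  0.009] (array([ 293.4, -272.7]), array([198.6, 137.1]), 81.0)
scene divider 0.96 [ 67. 266.] 648 [ 0.289 -0.345  0.035] (array([ 256.9, -334.3]), array([ 51.6, 171.6]), 74.1)
scene divider 0.83 [189. 274.] 760 [ 0.536 -0.25   0.04 ] (array([ 508.6, -246.1]), array([ 44.7, 147.1]), 69.1)
side case 0.77 [223. 246.] 1088 [0.563 0.201 0.028] (array([575.7, 191.1]), array([109.9,  79.8]), 73.1)
side case 0.65 [281. 263.] 1128 [0.421 0.18  0.028] (array([422.8, 172.2]), array([109.1,  63. ]), 67.2)
side rack 0.79 [377. 163.] 2221 [ 0.297 -0.195  0.029] (array([ 303.8, -304.6]), array([274.7, 142. ]), 81.0)
side rack 0.69 [295. 157.] 2040 [ 0.531 -0.165  0.024] (array([ 556.5, -222.9]), array([235.7, 170.5]), 78.8)
side divider 0.96 [381. 148.] 575 [ 0.284 -0.335  0.039] (array([ 287.3, -383.9]), array([113.5, 113.1]), 85.0)
side divider 0.6 [297. 143.] 408 [ 0.523 -0.238  0.039] (array([ 524. , -254.9]), array([43.7, 96. ]), 80.2)
```

View pics/scene0.png

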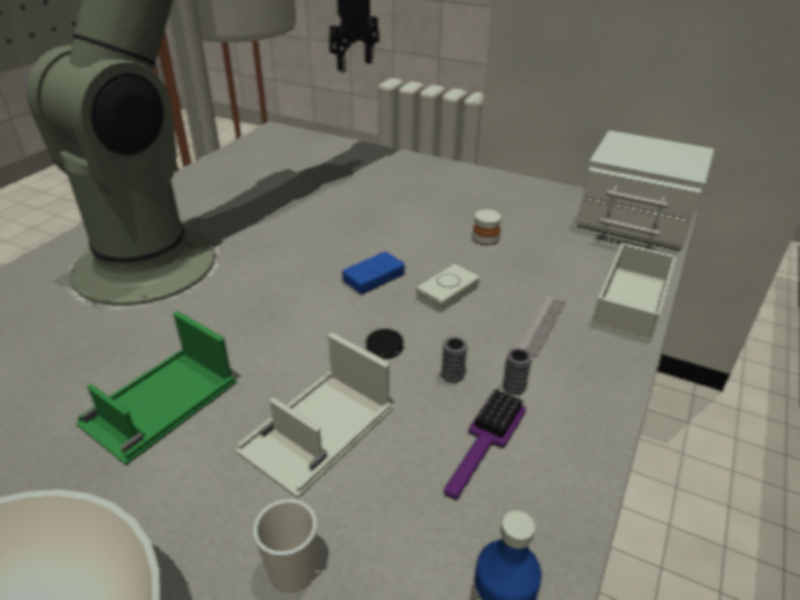

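View pics/side0.png

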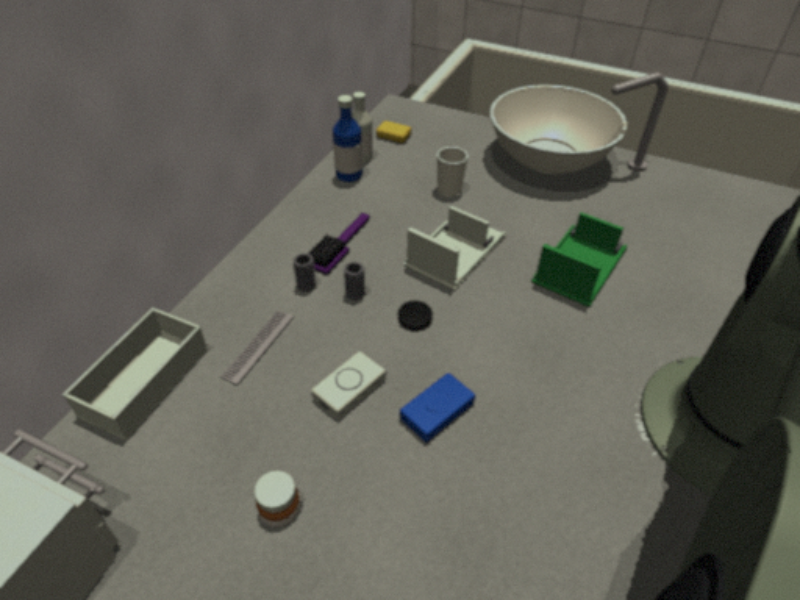

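The scene view shows a blue case at about (238,175) and a white one at (286,182) in 512-px coordinates. The white one, with the round outline, is the one meant. The white rack at (209,273) is meant, not the green one at (109,253). Next I'll measure them in both views.

```bash
python3 - <<'E'
from h import *
s=bot.observe()
R=Ro.from_euler('xyz',s['tool_rot']).as_matrix();print(R.round(2))
out={}
for cam in("scene","side"):
    p,d=snap(cam)
    P,u,v=cloud(cam,d); col=p[v,u].astype(int)
    notgreen=(col.max(1)-col.min(1))<60
    def sel(c,r,z0,z1): return notgreen&(np.hypot(P[:,0]-c[0],P[:,1]-c[1])<r)&(P[:,2]>z0)&(P[:,2]<z1)
    w=col.min(1)
    c=sel((.567,.188),.09,.022,.036)&(w>60); print(cam,'case top',c.sum(),box(P[c]),np.median(P[c,2]))
    for nm,z0,z1 in(("floor",.004,.013),("endtop",.086,.1),("divtop",.062,.074),("mid",.03,.06)):
        k=sel((.54,-.2),.16,z0,z1)&(w>60); 
        if k.sum()>5: print(cam,nm,k.sum(),box(P[k]),P[k].mean(0).round(3))
E
```

```text
[[-0.    0.22  0.98]
 [-0.    0.98 -0.22]
 [-1.   -0.    0.  ]]
scene case top 499 (array([568.7, 188.3]), array([114. ,  63.2]), 72.4) 0.027282109499522807
scene floor 2793 (array([ 538.4, -207.4]), array([201.1, 121.8]), 79.7) [ 0.54  -0.216  0.008]
scene endtop 207 (array([ 555.4, -117.9]), array([ 12.8, 109.4]), 79.2) [ 0.557 -0.119  0.091]
scene divtop 330 (array([ 546.1, -184.6]), array([137.6, 110.7]), 82.1) [ 0.545 -0.188  0.067]
scene mid 639 (array([ 546.7, -185.1]), array([138.3, 111.5]), 82.9) [ 0.549 -0.179  0.045]
side case top 906 (array([567.5, 192. ]), array([110.6,  62. ]), 72.4) 0.028134740975321336
side floor 610 (array([ 523.9, -217.1]), array([214.9, 280.3]), 13.2) [ 0.52  -0.194  0.008]
side endtop 133 (array([ 553.2, -111.7]), array([ 12.4, 109.4]), 80.8) [ 0.551 -0.111  0.092]
side divtop 144 (array([ 539.4, -178.7]), array([147.7, 107.8]), 79.1) [ 0.539 -0.182  0.068]
side mid 267 (array([ 542.9, -174.3]), array([141.6, 108.7]), 81.3) [ 0.538 -0.167  0.045]
```

```bash
cat >> h.py <<'E'
def yawv(deg): a=np.radians(deg); return np.array([np.cos(a),np.sin(a),0])
def tool(hyaw,tilt,jawyaw):
    "tool x tilted from down towards hyaw; jaw axis horizontal"
    t=np.radians(tilt); x=np.sin(t)*yawv(hyaw)-np.cos(t)*np.array([0,0,1.]); y=yawv(jawyaw)
    y=y-x*(x@y); y/=np.linalg.norm(y); return np.stack([x,y,np.cross(x,y)],1)
def rel(p,Rt):
    s=bot.observe();R=Ro.from_euler('xyz',s['tool_rot']).as_matrix()
    sh=R.T@(np.asarray(p)-s['position'])/.4; w=Ro.from_matrix(R.T@Rt).as_rotvec()/(2*np.pi)
    print('shift',sh.round(4),'turn',w.round(4),'| mm',np.linalg.norm(sh*400).round(),'deg',(np.linalg.norm(w)*360).round(1))
E
python3 - <<'E'
from h import *
c=np.array([.568,.190,0]); g=c+.025*yawv(72.4)+[0,0,.025]
Rt=tool(-107.6,40,-17.6)
rel(g-Rt[:,0]*.12,Rt)
E
```

```text
shift [ 0.2859 -0.5296  1.3004] turn [ 0.2514 -0.0842 -0.0915] | mm 573.0 deg 101.0
```

>>> servo_tool:
  targets:
    - {"x":0,"y":-0.2,"z":0.5,"wx":0.12,"wy":-0.04,"wz":-0.045}
    - {"x":0,"y":-0.4,"z":0.95,"wx":0.25,"wy":-0.084,"wz":-0.0915}
    - {"x":0,"y":-0.4,"z":0.95,"wx":0.25,"wy":-0.084,"wz":-0.0915}
    - {"x":0,"y":-0.4,"z":0.95,"wx":0.25,"wy":-0.084,"wz":-0.0915}
    - {"x":0,"y":-0.4,"z":0.95,"wx":0.25,"wy":-0.084,"wz":-0.0915}
    - {"x":0,"y":-0.4,"z":0.95,"wx":0.25,"wy":-0.084,"wz":-0.0915}
    - {"x":0,"y":-0.4,"z":0.95,"wx":0.25,"wy":-0.084,"wz":-0.0915}
    - {"x":0,"y":-0.4,"z":0.95,"wx":0.25,"wy":-0.084,"wz":-0.0915}
    - {"x":0,"y":-0.4,"z":0.95,"wx":0.25,"wy":-0.084,"wz":-0.0915}
    - {"x":0,"y":-0.4,"z":0.95,"wx":0.25,"wy":-0.084,"wz":-0.0915}
    - {"x":0,"y":-0.4,"z":0.95,"wx":0.25,"wy":-0.084,"wz":-0.0915}
    - {"x":0,"y":-0.4,"z":0.95,"wx":0.25,"wy":-0.084,"wz":-0.0915}
  grip: 1

```text
clock: 2.0
position: [0.4737, 0.3691, 0.2314]
tool_rot: [-0.007, 0.873, -1.873]
force: [-0.3, 0.3, -0.6]
grip_width: 0.0854
```

```bash
python3 - <<'E'
from h import *
c=np.array([.568,.190,0]); g=c+.025*yawv(72.4)+[0,0,.025]
Rt=tool(-107.6,40,-17.6)
s=bot.observe();print(s['clock'],s['position'].round(3),s['qpos'].round(2))
print(Ro.from_euler('xyz',s['tool_rot']).as_matrix().round(2),Rt.round(2))
rel(g-Rt[:,0]*.10,Rt)
E
```

```text
2.0 [0.474 0.369 0.231] [-1.14  0.92  0.53  1.18 -0.05  1.72 -0.96]
[[-0.19  0.96 -0.22]
 [-0.61 -0.29 -0.73]
 [-0.77 -0.    0.64]] [[-0.19  0.95 -0.23]
 [-0.61 -0.3  -0.73]
 [-0.77  0.    0.64]]
shift [ 0.3347  0.3603 -0.1034] turn [ 0.0016 -0.0001 -0.0005] | mm 201.0 deg 0.6
```

>>> servo_tool:
  targets:
    - {"x":0,"y":0.2,"z":-0.1,"wx":0.0016}
    - {"x":0.1,"y":0.36,"z":-0.1034,"wx":0.0016}
    - {"x":0.25,"y":0.36,"z":-0.1034,"wx":0.0016}
    - {"x":0.2,"y":0.36,"z":-0.1034,"wx":0.0016}
    - {"x":0.2,"y":0.36,"z":-0.1034,"wx":0.0016}
    - {"x":0.2,"y":0.36,"z":-0.1034,"wx":0.0016}

```text
$.targets[0]: bad value
```

```bash
python3 - <<'E'
from h import *
s=bot.observe();print(s['clock'],s['position'].round(3),s['qpos'].round(2))
p,d=snap("wrist","w1.png")
P,u,v=cloud("wrist",d)
for r in bot.trace("wrist","case"):
    P2,_,_=cloud("wrist",d,r["mask"]); k=np.abs(P2[:,2]-.028)<.006
    print(r["confidence"],r["pixel"],k.sum(),box(P2[k]) if k.sum()>5 else '',np.median(P2[:,2]))
E
```

```text
2.0 [0.474 0.369 0.231] [-1.14  0.92  0.53  1.18 -0.05  1.72 -0.96]
0.92 [357.1, 132.7] 2358 (array([569.4, 193.6]), array([108.5,  62.2]), 72.9) 0.028177943572213315
0.88 [263.6, 158.2] 1957 (array([424.4, 170.4]), array([112.6,  61.7]), 66.7) 0.028426233580916345
```

View pics/w1.png

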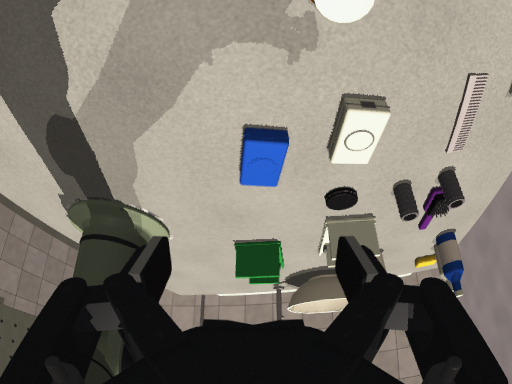

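The wrist picture confirms the target: the white case with the round outline is at (357,132), and the blue look-alike is at (264,158). All six fields are needed in each row.

>>> servo_tool:
  targets:
    - {"x":0,"y":0.15,"z":-0.1,"wx":0.0016,"wy":0,"wz":0}
    - {"x":0.1,"y":0.3,"z":-0.1,"wx":0.0016,"wy":0,"wz":0}
    - {"x":0.2,"y":0.36,"z":-0.1,"wx":0.0016,"wy":0,"wz":0}
    - {"x":0.33,"y":0.36,"z":-0.1,"wx":0.0016,"wy":0,"wz":0}
    - {"x":0.33,"y":0.36,"z":-0.1,"wx":0.0016,"wy":0,"wz":0}
    - {"x":0.33,"y":0.36,"z":-0.1,"wx":0.0016,"wy":0,"wz":0}

```text
clock: 2.85
position: [0.5951, 0.2764, 0.1051]
tool_rot: [0.004, 0.875, -1.872]
force: [0.2, 0.8, 0.5]
grip_width: 0.0856
```

```bash
python3 - <<'E'
from h import *
s=bot.observe();print(s['clock'],s['position'].round(3),s['qpos'].round(2))
p,d=snap("wrist","w2.png")
c=None
for r in bot.trace("wrist","case"):
    P2,_,_=cloud("wrist",d,r["mask"]); k=np.abs(P2[:,2]-.028)<.006
    print(r["confidence"],r["pixel"],k.sum(),box(P2[k]) if k.sum()>5 else '',np.median(P2[:,2]))
c=np.array([.569,.192,0]); g=c+.025*yawv(72.6)+[0,0,.025]
Rt=tool(-107.4,40,-17.4)
rel(g+Rt[:,0]*.025,Rt)
E
```

```text
2.85 [0.595 0.276 0.105] [-0.93  1.11  0.52  1.12 -0.02  1.53 -0.84]
0.88 [257.0, 183.7] 4351 (array([570.6, 194.1]), array([107.3,  61.5]), 72.5) 0.02828275994857606
0.56 [141.9, 214.0] 2059 (array([426.8, 171.7]), array([108.1,  61.7]), 68.1) 0.027312138203229294
shift [ 3.187e-01 -1.000e-04 -6.000e-03] turn [-0.0003 -0.0005 -0.0004] | mm 128.0 deg 0.2
```

>>> servo_tool:
  targets:
    - {"x":0.12,"y":0,"z":-0.006,"wx":0,"wy":0,"wz":0}
    - {"x":0.22,"y":0,"z":-0.006,"wx":0,"wy":0,"wz":0}
    - {"x":0.28,"y":0,"z":-0.006,"wx":0,"wy":0,"wz":0}
    - {"x":0.316,"y":0,"z":-0.006,"wx":0,"wy":0,"wz":0}
    - {"x":0.316,"y":0,"z":-0.006,"wx":0,"wy":0,"wz":0}
    - {"x":0.316,"y":0,"z":-0.006,"wx":0,"wy":0,"wz":0}

```text
clock: 3.7
position: [0.5726, 0.2023, 0.0075]
tool_rot: [0.006, 0.877, -1.869]
force: [0.6, 0.4, -0.6]
grip_width: 0.0852
```

>>> servo_tool:
  targets:
    - {"x":0,"y":0,"z":0,"wx":0,"wy":0,"wz":0}
    - {"x":0,"y":0,"z":0,"wx":0,"wy":0,"wz":0}
    - {"x":0,"y":0,"z":0,"wx":0,"wy":0,"wz":0}
    - {"x":0,"y":0,"z":0,"wx":0,"wy":0,"wz":0}
    - {"x":0,"y":0,"z":0,"wx":0,"wy":0,"wz":0}
    - {"x":0,"y":0,"z":0,"wx":0,"wy":0,"wz":0}
  grip: -1
  squeeze: 40

```text
clock: 4.45
position: [0.5731, 0.2031, 0.0082]
tool_rot: [0.007, 0.878, -1.867]
force: [0.7, 2.9, 6.6]
grip_width: 0.0612
```

>>> servo_tool:
  targets:
    - {"x":-0.1,"y":0,"z":0.08,"wx":0,"wy":0,"wz":0}
    - {"x":-0.2,"y":0,"z":0.16,"wx":0,"wy":0,"wz":0}
    - {"x":-0.3,"y":0,"z":0.25,"wx":0,"wy":0,"wz":0}
    - {"x":-0.42,"y":0,"z":0.35,"wx":0,"wy":0,"wz":0}
    - {"x":-0.42,"y":0,"z":0.35,"wx":0,"wy":0,"wz":0}
    - {"x":-0.42,"y":0,"z":0.35,"wx":0,"wy":0,"wz":0}

```text
clock: 5.2
position: [0.5718, 0.2032, 0.2266]
tool_rot: [0.007, 0.879, -1.868]
force: [-0.4, -0.3, -1.3]
grip_width: 0.0613
```

```bash
cat >> h.py <<'E'
RY=80.; RC=np.array([.538,-.207,0])
CT0=tool(-107.2,40,-17.2)  # (approx) tool at grasp
case0=np.stack([yawv(72.6),yawv(162.6),[0,0,1.]],1)
s0R=Ro.from_euler('xyz',[.007,.878,-1.867]).as_matrix(); s0p=np.array([.5731,.2031,.0082])
Rtc=s0R.T@case0; ptc=s0R.T@(np.array([.570,.193,.014])-s0p)   # case mid in tool
def place(x,y,z):
    "TCP pose for case mid at rack (x,y,z); case +x up, case z towards -rack x"
    rx=yawv(RY);ry=yawv(RY+90)
    C=np.stack([[0,0,1.],np.cross(-rx,[0,0,1.]),-rx],1)
    Rt=C@Rtc.T; return RC+x*rx+y*ry+[0,0,z]-Rt@ptc,Rt
E
python3 - <<'E'
from h import *
s=bot.observe();print(s['clock'],s['position'].round(3),s['qpos'].round(2),s['grip_width'])
p,R=place(.045,0,.20);print(p.round(3),R.round(2));rel(p,R)
a,d=snap("scene"); 
for cam in("scene","side"):
    p,d=snap(cam)
    P,u,v=cloud(cam,d); col=p[v,u].astype(int)
    q=P-RC; X=q@yawv(RY); Y=q@yawv(RY+90)
    ok=(col.max(1)-col.min(1)<60)&(np.abs(Y)<.06)
    k=ok&(P[:,2]>.06)&(P[:,2]<.076)&(X>-.09)&(X<.06); print(cam,'div X',np.percentile(X[k],[5,25,50,75,95]).round(4),'Y',np.percentile(Y[k],[2,98]).round(3),k.sum())
    k=ok&(P[:,2]>.088)&(P[:,2]<.1)&(X>.06)&(X<.12); print('end X',np.percentile(X[k],[5,50,95]).round(4),'Y',np.percentile(Y[k],[2,98]).round(3),k.sum())
E
```

```text
5.2 [0.572 0.203 0.227] [-0.94  0.89  0.58  1.3   0.05  1.54 -0.75] 0.061296323874010225
[ 0.547 -0.157  0.211] [[ 0.14  0.98 -0.11]
 [ 0.76 -0.18 -0.63]
 [-0.64  0.   -0.77]]
shift [0.5918 0.208  0.6501] turn [-0.0216  0.2496 -0.0024] | mm 361.0 deg 90.2
scene div X [-0.0436 -0.0427 -0.0412 -0.0387 -0.0364] Y [-0.044  0.043] 194
end X [0.0863 0.0899 0.096 ] Y [-0.055  0.05 ] 185
side div X [-0.0392 -0.0358 -0.0339 -0.0323 -0.0308] Y [-0.039  0.046] 97
end X [0.0906 0.0969 0.1004] Y [-0.049  0.053] 118
```

>>> servo_tool:
  targets:
    - {"x":0.0592,"y":0.0208,"z":0.065,"wx":-0.0022,"wy":0.025,"wz":0}
    - {"x":0.118,"y":0.0416,"z":0.13,"wx":-0.0043,"wy":0.05,"wz":0}
    - {"x":0.1775,"y":0.0624,"z":0.195,"wx":-0.0065,"wy":0.075,"wz":-0.001}
    - {"x":0.237,"y":0.083,"z":0.26,"wx":-0.0086,"wy":0.1,"wz":-0.001}
    - {"x":0.296,"y":0.104,"z":0.325,"wx":-0.0108,"wy":0.125,"wz":-0.001}
    - {"x":0.355,"y":0.125,"z":0.39,"wx":-0.013,"wy":0.15,"wz":-0.0015}
    - {"x":0.414,"y":0.146,"z":0.455,"wx":-0.015,"wy":0.175,"wz":-0.0018}
    - {"x":0.473,"y":0.166,"z":0.52,"wx":-0.0173,"wy":0.2,"wz":-0.002}
    - {"x":0.533,"y":0.187,"z":0.585,"wx":-0.0195,"wy":0.225,"wz":-0.0022}
    - {"x":0.592,"y":0.208,"z":0.65,"wx":-0.0216,"wy":0.2496,"wz":-0.0024}
    - {"x":0.592,"y":0.208,"z":0.65,"wx":-0.0216,"wy":0.2496,"wz":-0.0024}
    - {"x":0.592,"y":0.208,"z":0.65,"wx":-0.0216,"wy":0.2496,"wz":-0.0024}

```text
clock: 6.85
position: [0.5452, -0.1595, 0.2076]
tool_rot: [-3.137, 0.693, 1.39]
force: [-0.5, -0.7, -1.5]
grip_width: 0.0613
```

```bash
python3 - <<'E'
from h import *
s=bot.observe();print(s['clock'],s['position'].round(3),s['qpos'].round(2),s['grip_width'],s['force'].round(1))
p,R=place(.045,0,.20);rel(p,R)
E
```

```text
6.85 [ 0.545 -0.159  0.208] [ 0.52  0.72  0.1   1.65 -0.86  1.36  0.89] 0.06129209958578081 [-0.5 -0.7 -1.5]
shift [ 0.0006  0.0027 -0.0101] turn [-0.0011  0.     -0.    ] | mm 4.0 deg 0.4
```

```bash
python3 - <<'E'
from h import *
ims=[]
for cam in("scene","side"):
    p,d=snap(cam); ims.append(p)
    for r in bot.trace(cam,"case")[:3]:
        P,u,v=cloud(cam,d,cv2.erode(r["mask"].astype(np.uint8),np.ones((3,3)))>0)
        if len(P)<30: continue
        q=P-RC;L=np.stack([q@yawv(RY),q@yawv(RY+90),P[:,2]],1)
        print(cam,round(r["confidence"],2),np.round(r["pixel"]),len(P),'rackframe p2',np.percentile(L,2,0).round(3),'p98',np.percentile(L,98,0).round(3))
        if L[:,0].mean()<.1:
            m=np.median(L,0);e=L-m;k=np.linalg.norm(e,axis=1)<.05;e=e[k]-e[k].mean(0);print(np.linalg.svd(e,full_matrices=False)[2].round(3))
c=np.hstack([cv2.resize(ims[0][150:400,120:340],(400,450)),cv2.resize(ims[1][60:260,200:400],(400,450))])
cv2.imwrite("pics/c3.png",c[:,:,::-1])
E
```

```text
scene 0.97 [212. 205.] 721 rackframe p2 [ 0.024 -0.03   0.147] p98 [0.047 0.025 0.25 ]
[[-0.199  0.946 -0.258]
 [ 0.063 -0.25  -0.966]
 [-0.978 -0.208 -0.01 ]]
side 0.7 [286. 113.] 734 rackframe p2 [ 0.043 -0.022  0.152] p98 [0.062 0.034 0.253]
[[ 0.026  0.005 -1.   ]
 [-0.063  0.998  0.004]
 [ 0.998  0.063  0.026]]
side 0.59 [281. 261.] 1012 rackframe p2 [0.305 0.148 0.014] p98 [0.408 0.216 0.031]
```

View pics/c3.png

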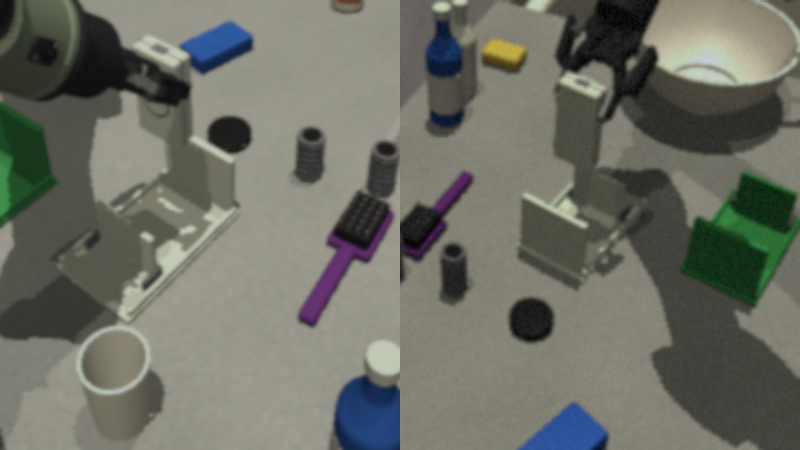

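>>> servo_tool:
  targets:
    - {"x":0.04,"y":0.002,"z":0.05,"wx":-0.001,"wy":0,"wz":0}
    - {"x":0.08,"y":0.002,"z":0.1,"wx":-0.001,"wy":0,"wz":0}
    - {"x":0.12,"y":0.002,"z":0.145,"wx":-0.001,"wy":0,"wz":0}
    - {"x":0.16,"y":0.002,"z":0.193,"wx":-0.001,"wy":0,"wz":0}
    - {"x":0.192,"y":0.002,"z":0.231,"wx":-0.001,"wy":0,"wz":0}
    - {"x":0.192,"y":0.002,"z":0.231,"wx":-0.001,"wy":0,"wz":0}
    - {"x":0.192,"y":0.002,"z":0.231,"wx":-0.001,"wy":0,"wz":0}

```text
clock: 7.92
position: [0.5481, -0.1565, 0.091]
tool_rot: [3.132, 0.696, 1.392]
force: [0.3, -0.1, -0.8]
grip_width: 0.0614
```

```bash
python3 - <<'E'
from h import *
s=bot.observe();print(s['clock'],s['position'].round(4),s['grip_width'],s['force'].round(1))
p,R=place(.045,0,.063);rel(p,R);print(p.round(4))
E
```

```text
7.925 [ 0.5481 -0.1565  0.091 ] 0.06138915421312515 [ 0.3 -0.1 -0.8]
shift [ 0.0266 -0.0033  0.0346] turn [0.0012 0.0005 0.0002] | mm 18.0 deg 0.5
[ 0.5468 -0.157   0.0736]
```

>>> servo_tool:
  targets:
    - {"x":0.01,"y":-0.001,"z":0.012,"wx":0,"wy":0,"wz":0}
    - {"x":0.018,"y":-0.002,"z":0.022,"wx":0,"wy":0,"wz":0}
    - {"x":0.024,"y":-0.002,"z":0.029,"wx":0,"wy":0,"wz":0}
    - {"x":0.024,"y":-0.002,"z":0.029,"wx":0,"wy":0,"wz":0}

```text
clock: 8.43
position: [0.5477, -0.1565, 0.0762]
tool_rot: [3.132, 0.695, 1.391]
force: [1.5, -0.8, 2.5]
grip_width: 0.0616
```

>>> servo_tool:
  targets:
    - {"x":0.003,"y":0,"z":0.004,"wx":0,"wy":0,"wz":0}
    - {"x":0.003,"y":0,"z":0.004,"wx":0,"wy":0,"wz":0}

```text
clock: 8.68
position: [0.5481, -0.1565, 0.0758]
tool_rot: [3.13, 0.694, 1.39]
force: [-1.9, -2.7, 20.1]
grip_width: 0.0613
```

>>> servo_tool:
  targets:
    - {"x":-0.0012,"y":0,"z":-0.0015,"wx":0,"wy":0,"wz":0}
    - {"x":-0.0012,"y":0,"z":-0.0015,"wx":0,"wy":0,"wz":0}

```text
clock: 8.93
position: [0.5481, -0.1566, 0.0764]
tool_rot: [3.13, 0.694, 1.39]
force: [0.4, -0.6, -0.8]
grip_width: 0.061
```

>>> servo_tool:
  targets:
    - {"x":0,"y":0,"z":0,"wx":0,"wy":0,"wz":0}
    - {"x":0,"y":0,"z":0,"wx":0,"wy":0,"wz":0}
    - {"x":0,"y":0,"z":0,"wx":0,"wy":0,"wz":0}
    - {"x":0,"y":0,"z":0,"wx":0,"wy":0,"wz":0}
    - {"x":0,"y":0,"z":0,"wx":0,"wy":0,"wz":0}
    - {"x":0,"y":0,"z":0,"wx":0,"wy":0,"wz":0}
  grip: 1

```text
clock: 9.68
position: [0.5481, -0.1566, 0.0765]
tool_rot: [3.13, 0.694, 1.39]
force: [0.7, 0.5, -0.3]
grip_width: 0.0855
```

```bash
cat > meas.py <<'E'
from h import *
import sys
ims=[]
for cam in("scene","side"):
    p,d=snap(cam); ims.append(p)
    P,u,v=cloud(cam,d);col=p[v,u].astype(int);q=P-RC;X=q@yawv(RY);Y=q@yawv(RY+90)
    ok=(col.max(1)-col.min(1)<60)&(col.min(1)>50)&(np.abs(Y)<.06)
    for nm,z0,z1,x0,x1 in(("div",.06,.076,-.09,.06),("end",.088,.098,.075,.12),("casetop",.112,.126,-.06,.12)):
        k=ok&(P[:,2]>z0)&(P[:,2]<z1)&(X>x0)&(X<x1)
        if k.sum()>8: print(cam,nm,k.sum(),'X',np.percentile(X[k],[3,50,97]).round(4),'Y',np.percentile(Y[k],[3,97]).round(4),'z',np.percentile(P[k,2],97).round(4))
    for r in bot.trace(cam,"case")[:3]:
        Q,_,_=cloud(cam,d,cv2.erode(r["mask"].astype(np.uint8),np.ones((3,3)))>0)
        if len(Q)<30: continue
        q=Q-RC;L=np.stack([q@yawv(RY),q@yawv(RY+90),Q[:,2]],1)
        if abs(L[:,0].mean())<.12: print(cam,'case',np.percentile(L,3,0).round(3),np.percentile(L,97,0).round(3))
c=np.hstack([cv2.resize(ims[0][150:400,120:340],(400,450)),cv2.resize(ims[1][60:260,200:400],(400,450))])
cv2.imwrite("pics/"+sys.argv[1],c[:,:,::-1])
E
python3 meas.py c4.png
```

```text
scene div 198 X [-0.044  -0.0413 -0.0347] Y [-0.0434  0.0417] z 0.0704
scene end 181 X [0.0858 0.0898 0.0958] Y [-0.0538  0.0495] z 0.094
scene casetop 295 X [-0.008   0.0397  0.0549] Y [-0.0328  0.0263] z 0.1215
scene case [ 0.028 -0.032  0.018] [0.05  0.021 0.119]
side div 142 X [-0.0392 -0.0297  0.0593] Y [-0.0363  0.0438] z 0.0757
side end 119 X [0.0892 0.097  0.101 ] Y [-0.0483  0.0521] z 0.0947
side casetop 172 X [-0.0014  0.0473  0.0606] Y [-0.0454  0.0437] z 0.1204
side case [ 0.042 -0.023  0.07 ] [0.061 0.032 0.119]
```

View pics/c4.png

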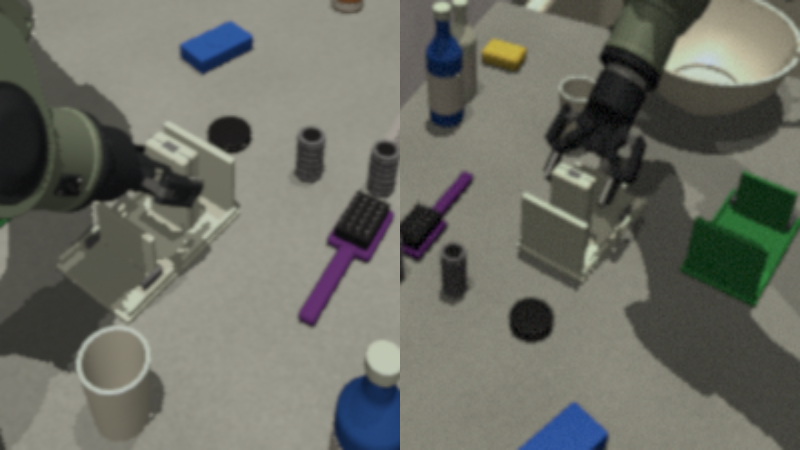

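Case stands upright at rack x ≈ 0.043, released. Backing out.

>>> servo_tool:
  targets:
    - {"x":-0.05,"y":0,"z":0,"wx":0,"wy":0,"wz":0}
    - {"x":-0.12,"y":0,"z":0,"wx":0,"wy":0,"wz":0}
    - {"x":-0.2,"y":0,"z":0,"wx":0,"wy":0,"wz":0}
    - {"x":-0.3,"y":0,"z":0,"wx":0,"wy":0,"wz":0}
    - {"x":-0.4,"y":0,"z":0,"wx":0,"wy":0,"wz":0}
    - {"x":-0.45,"y":0,"z":0,"wx":0,"wy":0,"wz":0}
    - {"x":-0.45,"y":0,"z":0,"wx":0,"wy":0,"wz":0}

```text
clock: 10.75
position: [0.5227, -0.2949, 0.1927]
tool_rot: [3.128, 0.696, 1.387]
force: [-0.7, -0.3, -0.1]
grip_width: 0.0855
```

```bash
python3 meas.py c5.png; python3 - <<'E'
from h import *
for cam in("scene","side"):
    p,d=snap(cam)
    for r in bot.trace(cam,"tooth_mug")[:2]:
        P,_,_=cloud(cam,d,r["mask"]);q=P-RC;print(cam,round(r["confidence"],2),box(P),'rack',np.round([np.median(q@yawv(RY)),np.median(q@yawv(RY+90))],3),P[:,2].max())
s=bot.observe();print(s['clock'],s['position'].round(3),s['qpos'].round(2),s['force'].round(1))
R=tool(RY,30,RY-90)
rx=yawv(RY)
for X,Z in((-.09,.15),(-.09,.05)): 
    p=RC+X*rx+[0,0,Z];print(p.round(3));rel(p,R)
E
```

```text
scene div 339 X [-0.0435 -0.0373  0.0471] Y [-0.0428  0.04  ] z 0.0748
scene end 184 X [0.0857 0.0899 0.0969] Y [-0.0536  0.0493] z 0.0942
scene casetop 279 X [0.0289 0.0402 0.0547] Y [-0.0308  0.0269] z 0.1193
scene case [ 0.028 -0.032  0.021] [0.048 0.022 0.118]
side div 164 X [-0.0395 -0.0311  0.0596] Y [-0.0353  0.0441] z 0.0751
side end 123 X [0.0903 0.097  0.1009] Y [-0.0493  0.0538] z 0.0949
side casetop 145 X [0.0336 0.0486 0.0601] Y [-0.0287  0.0309] z 0.1199
side case [ 0.041 -0.025  0.067] [0.061 0.032 0.119]
scene 0.79 (array([ 629.6, -401.1]), array([65.5, 65.6]), 75.5) rack [-0.175 -0.122] 0.09203679058310157
side 0.68 (array([ 625.6, -396. ]), array([66.4, 68.3]), 66.8) rack [-0.154 -0.114] 0.09216009715767205
11.15 [ 0.523 -0.292  0.191] [ 0.68  0.86  0.15  1.43 -0.78  1.54  0.95] [-1.4 -0.2  0.3]
[ 0.522 -0.296  0.15 ]
shift [ 0.0592 -0.0017  0.0851] turn [ 0.0011 -0.0563 -0.0009] | mm 41.0 deg 20.3
[ 0.522 -0.296  0.05 ]
shift [ 0.219  -0.0038  0.2773] turn [ 0.0011 -0.0563 -0.0009] | mm 141.0 deg 20.3
```

>>> servo_tool:
  targets:
    - {"x":0.03,"y":-0.001,"z":0.04,"wx":0.001,"wy":-0.028,"wz":0}
    - {"x":0.059,"y":-0.002,"z":0.085,"wx":0.001,"wy":-0.056,"wz":0}
    - {"x":0.059,"y":-0.002,"z":0.085,"wx":0.001,"wy":-0.056,"wz":-0.001}
    - {"x":0.1,"y":-0.002,"z":0.134,"wx":0.001,"wy":-0.056,"wz":-0.001}
    - {"x":0.14,"y":-0.003,"z":0.182,"wx":0.001,"wy":-0.056,"wz":-0.001}
    - {"x":0.18,"y":-0.003,"z":0.23,"wx":0.001,"wy":-0.056,"wz":-0.001}
    - {"x":0.22,"y":-0.004,"z":0.278,"wx":0.001,"wy":-0.056,"wz":-0.001}
    - {"x":0.22,"y":-0.004,"z":0.278,"wx":0.001,"wy":-0.056,"wz":-0.001}
    - {"x":0.22,"y":-0.004,"z":0.278,"wx":0.001,"wy":-0.056,"wz":-0.001}
  grip: -1

```text
clock: 12.28
position: [0.5225, -0.2958, 0.0499]
tool_rot: [-3.142, 1.045, 1.397]
force: [0.1, -0.2, -0.3]
grip_width: 0.0002
```

```bash
python3 - <<'E'
from h import *
s=bot.observe();print(s['clock'],s['position'].round(3),s['qpos'].round(2),s['force'].round(1),s['grip_width'])
q=s['position']-RC;print(q@yawv(RY),q@yawv(RY+90))
R=tool(RY,30,RY-90)
for X in(-.06,0,.03,.04): rel(RC+X*yawv(RY)+[0,0,.047],R)
E
```

```text
12.275 [ 0.523 -0.296  0.05 ] [ 0.53  0.89  0.21  1.6  -0.71  1.08  0.99] [ 0.1 -0.2 -0.3] 0.00016797354679193812
-0.09011832465830957 -0.0001530174547955797
shift [ 0.0441 -0.0003 -0.0614] turn [ 0.0001 -0.0003  0.0001] | mm 30.0 deg 0.1
shift [ 0.1194 -0.0002 -0.1912] turn [ 0.0001 -0.0003  0.0001] | mm 90.0 deg 0.1
shift [ 1.570e-01 -1.000e-04 -2.561e-01] turn [ 0.0001 -0.0003  0.0001] | mm 120.0 deg 0.1
shift [ 1.695e-01 -1.000e-04 -2.777e-01] turn [ 0.0001 -0.0003  0.0001] | mm 130.0 deg 0.1
```

>>> servo_tool:
  targets:
    - {"x":0.02,"y":0,"z":-0.03,"wx":0,"wy":0,"wz":0}
    - {"x":0.03,"y":0,"z":-0.045,"wx":0,"wy":0,"wz":0}
    - {"x":0.039,"y":0,"z":-0.058,"wx":0,"wy":0,"wz":0}
    - {"x":0.049,"y":0,"z":-0.073,"wx":0,"wy":0,"wz":0}
    - {"x":0.059,"y":0,"z":-0.09,"wx":0,"wy":0,"wz":0}
    - {"x":0.069,"y":0,"z":-0.106,"wx":0,"wy":0,"wz":0}
    - {"x":0.079,"y":0,"z":-0.123,"wx":0,"wy":0,"wz":0}
    - {"x":0.089,"y":0,"z":-0.14,"wx":0,"wy":0,"wz":0}
    - {"x":0.099,"y":0,"z":-0.157,"wx":0,"wy":0,"wz":0}
    - {"x":0.109,"y":0,"z":-0.174,"wx":0,"wy":0,"wz":0}
    - {"x":0.119,"y":0,"z":-0.191,"wx":0,"wy":0,"wz":0}
    - {"x":0.119,"y":0,"z":-0.191,"wx":0,"wy":0,"wz":0}

```text
clock: 13.78
position: [0.5381, -0.2062, 0.0471]
tool_rot: [-3.141, 1.045, 1.399]
force: [-0.4, 1.3, -0.2]
grip_width: 0.0
```

```bash
python3 meas.py c6.png; python3 - <<'E'
from h import *
s=bot.observe();q=s['position']-RC;print(s['position'].round(4),q@yawv(RY),q@yawv(RY+90),s['force'].round(1))
R=tool(RY,30,RY-90)
for X in(.02,.03,.04): rel(RC+X*yawv(RY)+[0,0,.047],R)
E
```

```text
scene div 261 X [0.0068 0.028  0.0502] Y [-0.0431  0.0238] z 0.075
scene end 186 X [0.086  0.0901 0.0962] Y [-0.0544  0.0491] z 0.094
scene casetop 312 X [-0.0519  0.0387  0.054 ] Y [-0.057   0.0268] z 0.1251
scene case [ 0.028 -0.032  0.028] [0.052 0.021 0.119]
side div 99 X [0.0098 0.0564 0.0598] Y [-0.0254  0.0457] z 0.0757
side end 117 X [0.0896 0.097  0.1019] Y [-0.0491  0.0534] z 0.0947
side casetop 156 X [-0.0361  0.0487  0.0607] Y [-0.0277  0.0319] z 0.1203
side case [ 0.047 -0.021  0.072] [0.061 0.032 0.119]
[ 0.5379 -0.2073  0.0471] -0.00035532581874522264 3.3763521041954254e-05 [ 0.1 -0.1  0.3]
shift [ 0.0256  0.0001 -0.044 ] turn [ 0.0001 -0.0003  0.0001] | mm 20.0 deg 0.1
shift [ 0.0382  0.0001 -0.0656] turn [ 0.0001 -0.0003  0.0001] | mm 30.0 deg 0.1
shift [ 0.0507  0.0002 -0.0872] turn [ 0.0001 -0.0003  0.0001] | mm 40.0 deg 0.1
```

View pics/c6.png

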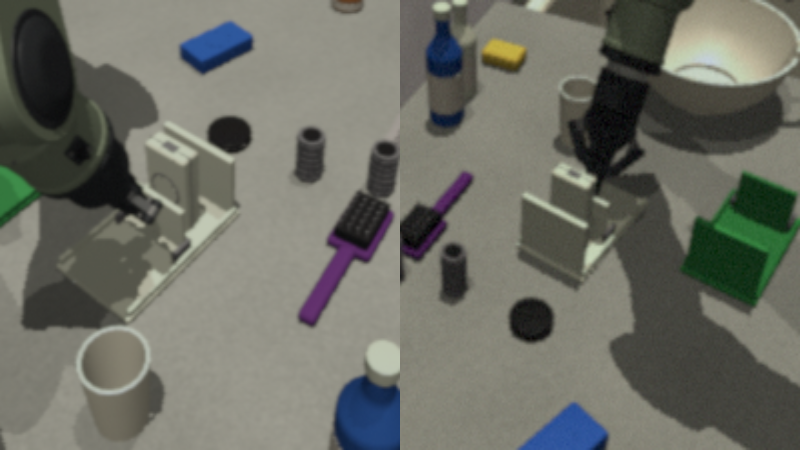

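>>> servo_tool:
  targets:
    - {"x":0.005,"y":0,"z":-0.009,"wx":0,"wy":0,"wz":0}
    - {"x":0.01,"y":0,"z":-0.017,"wx":0,"wy":0,"wz":0}
    - {"x":0.015,"y":0,"z":-0.026,"wx":0,"wy":0,"wz":0}
    - {"x":0.02,"y":0,"z":-0.034,"wx":0,"wy":0,"wz":0}
    - {"x":0.025,"y":0,"z":-0.043,"wx":0,"wy":0,"wz":0}
    - {"x":0.03,"y":0,"z":-0.052,"wx":0,"wy":0,"wz":0}
    - {"x":0.035,"y":0,"z":-0.06,"wx":0,"wy":0,"wz":0}
    - {"x":0.04,"y":0,"z":-0.069,"wx":0,"wy":0,"wz":0}
    - {"x":0.043,"y":0,"z":-0.074,"wx":0,"wy":0,"wz":0}
    - {"x":0.043,"y":0,"z":-0.074,"wx":0,"wy":0,"wz":0}

```text
clock: 15.22
position: [0.5437, -0.1733, 0.047]
tool_rot: [-3.14, 1.045, 1.398]
force: [0.3, 0.0, -0.2]
grip_width: 0.0001
```

>>> servo_tool:
  targets:
    - {"x":0.0025,"y":0,"z":-0.0045,"wx":0,"wy":0,"wz":0}
    - {"x":0.005,"y":0,"z":-0.0085,"wx":0,"wy":0,"wz":0}
    - {"x":0.005,"y":0,"z":-0.0085,"wx":0,"wy":0,"wz":0}

```text
clock: 15.6
position: [0.5444, -0.1692, 0.047]
tool_rot: [-3.14, 1.045, 1.398]
force: [0.0, -0.7, 0.0]
grip_width: -0.0
```

>>> servo_tool:
  targets:
    - {"x":0.0025,"y":0,"z":-0.004,"wx":0,"wy":0,"wz":0}
    - {"x":0.0025,"y":0,"z":-0.004,"wx":0,"wy":0,"wz":0}

```text
clock: 15.85
position: [0.5448, -0.1671, 0.047]
tool_rot: [-3.14, 1.045, 1.399]
force: [0.4, -0.5, -0.8]
grip_width: -0.0001
```

>>> servo_tool:
  targets:
    - {"x":0.002,"y":0,"z":-0.0035,"wx":0,"wy":0,"wz":0}
    - {"x":0.002,"y":0,"z":-0.0035,"wx":0,"wy":0,"wz":0}

```text
clock: 16.1
position: [0.5451, -0.1653, 0.047]
tool_rot: [-3.14, 1.045, 1.399]
force: [1.0, -1.2, -0.5]
grip_width: 0.0001
```

>>> servo_tool:
  targets:
    - {"x":0.0013,"y":0,"z":-0.0022,"wx":0,"wy":0,"wz":0}
    - {"x":0.0013,"y":0,"z":-0.0022,"wx":0,"wy":0,"wz":0}

```text
clock: 16.35
position: [0.5453, -0.1642, 0.047]
tool_rot: [-3.14, 1.044, 1.399]
force: [0.7, -1.2, -0.1]
grip_width: -0.0002
```

```bash
python3 meas.py c7.png
```

```text
scene div 129 X [0.0477 0.0547 0.0586] Y [-0.044   0.0211] z 0.0748
scene end 68 X [0.0774 0.0899 0.0963] Y [-0.0543  0.0513] z 0.0966
scene casetop 291 X [-0.0119  0.0669  0.0824] Y [-0.0579  0.0261] z 0.1242
scene case [ 0.056 -0.033  0.064] [0.077 0.025 0.118]
side div 17 X [0.038  0.0579 0.0588] Y [0.0229 0.0463] z 0.071
side end 166 X [0.0848 0.0943 0.1004] Y [-0.0465  0.0531] z 0.0973
side casetop 165 X [0.0036 0.0763 0.0886] Y [-0.028  0.032] z 0.1208
side case [ 0.069 -0.018  0.096] [0.089 0.032 0.12 ]
side case [-0.077 -0.046  0.006] [0.102 0.06  0.092]
```

>>> servo_tool:
  targets:
    - {"x":0.0013,"y":0,"z":-0.0022,"wx":0,"wy":0,"wz":0}
    - {"x":0.0013,"y":0,"z":-0.0022,"wx":0,"wy":0,"wz":0}

```text
clock: 16.8
position: [0.5455, -0.1631, 0.047]
tool_rot: [-3.14, 1.044, 1.399]
force: [0.4, -2.0, 0.2]
grip_width: -0.0001
```

>>> servo_tool:
  targets:
    - {"x":0.0013,"y":0,"z":-0.0022,"wx":0,"wy":0,"wz":0}
    - {"x":0.0013,"y":0,"z":-0.0022,"wx":0,"wy":0,"wz":0}

```text
clock: 17.05
position: [0.5456, -0.1623, 0.047]
tool_rot: [-3.141, 1.045, 1.399]
force: [0.9, -4.6, 0.1]
grip_width: 0.0003
```

>>> servo_tool:
  targets:
    - {"x":0.0013,"y":0,"z":-0.0022,"wx":0,"wy":0,"wz":0}
    - {"x":0.0013,"y":0,"z":-0.0022,"wx":0,"wy":0,"wz":0}

```text
clock: 17.3
position: [0.5457, -0.1622, 0.0469]
tool_rot: [-3.141, 1.046, 1.398]
force: [-0.9, -6.9, 1.2]
grip_width: -0.0001
```

>>> servo_tool:
  targets:
    - {"x":0.002,"y":0,"z":-0.003,"wx":0,"wy":0,"wz":0}
    - {"x":0.002,"y":0,"z":-0.003,"wx":0,"wy":0,"wz":0}

```text
clock: 17.55
position: [0.5458, -0.1621, 0.0469]
tool_rot: [3.141, 1.048, 1.396]
force: [-2.0, -9.6, 3.7]
grip_width: 0.0
```

>>> servo_tool:
  targets:
    - {"x":-0.01,"y":0,"z":0.017,"wx":0,"wy":0,"wz":0}
    - {"x":-0.03,"y":0,"z":0.052,"wx":0,"wy":0,"wz":0}
    - {"x":-0.07,"y":0,"z":0.1,"wx":0,"wy":0,"wz":0}
    - {"x":-0.15,"y":0,"z":0.13,"wx":0,"wy":0,"wz":0}
    - {"x":-0.25,"y":0,"z":0.13,"wx":0,"wy":0,"wz":0}
    - {"x":-0.35,"y":0,"z":0.13,"wx":0,"wy":0,"wz":0}
    - {"x":-0.4,"y":0,"z":0.13,"wx":0,"wy":0,"wz":0}
    - {"x":-0.4,"y":0,"z":0.13,"wx":0,"wy":0,"wz":0}

```text
clock: 18.55
position: [0.5236, -0.2876, 0.1606]
tool_rot: [3.138, 1.05, 1.391]
force: [0.4, 0.5, -0.3]
grip_width: -0.0001
```

```bash
python3 meas.py c8.png; python3 -c "
from h import *
s=bot.observe();print(s['clock'],s['position'],s['force'],abs(s['qd']).max())"
```

```text
scene div 210 X [0.0505 0.0537 0.0596] Y [-0.0445  0.0402] z 0.0737
scene end 71 X [0.0773 0.0893 0.0956] Y [-0.0554  0.0505] z 0.0955
scene casetop 259 X [0.059  0.0698 0.0839] Y [-0.0318  0.0251] z 0.1196
scene case [ 0.058 -0.033  0.061] [0.08  0.019 0.119]
side end 157 X [0.0858 0.095  0.1007] Y [-0.0482  0.0538] z 0.0975
side casetop 157 X [0.0636 0.08   0.0906] Y [-0.0273  0.0308] z 0.1197
side case [ 0.07  -0.023  0.095] [0.091 0.032 0.119]
18.75 [ 0.52368239 -0.28473307  0.15866459] [0.68335096 0.06211449 0.25808494] 0.00316806918177998
```

View pics/c8.png

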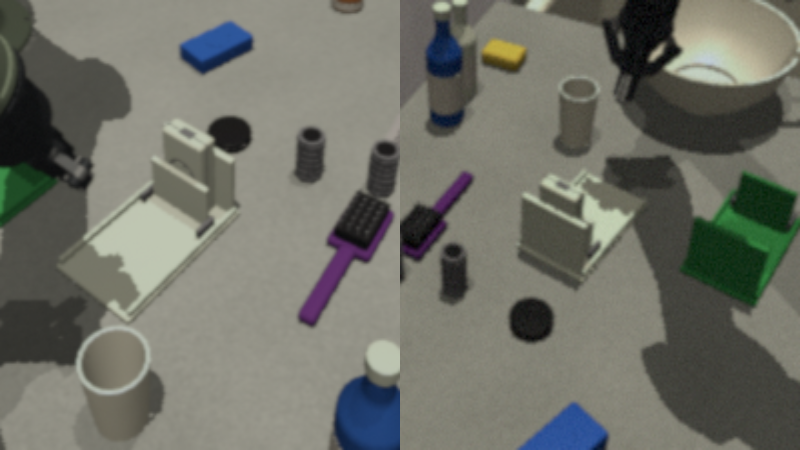

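The case stands snug against the end plate. The divider's outer face is at about 0.0505 m, against 0.051 m for a snug fit, and the robot is clear.

```bash
python3 -c "
from workcell import bot
print(bot.job_done())"
```

```text
the job is handed in; nothing more can be done
None
```

The case now stands upright in the white rack, held between the end plate and the divider, and the job was handed in at about 19 s. No verdict was reported.

- **Grasp and placing:** I gripped the white case across its 62 mm width with the tool tilted. I turned it 90° and lowered it until it touched the floor, which gave a brief 20 N reading at the wrist. I eased off slightly and let go with the divider still at about 0.03 m. The pictures then showed the case upright and clear of the divider.
- **Divider:** I pushed it with the shut fingertips until it stopped moving while the force rose to about 10 N, then backed off.
- **Last checks:** The divider's outer face measured rack x ≈ 0.0505 m, against 0.051 m for a perfect fit. The top of the case is at z ≈ 0.119 m and it sits within about 4 mm of the rack's middle line. The robot is touching nothing.
- **Bystanders:** The rollers, brush, compact and mug near the rack look unmoved in the last picture. The comb and cream jar were mostly out of that crop and I did not check them again.
- **Disagreement:** The scene and side cameras differed by 5–8 mm along the rack's x, so the fit rests mainly on the force stop and the scene camera.

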